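# Pull the lathe's key plug and put it in the dish

## Robot

A 7-joint arm with a two-finger parallel gripper is mounted at the origin on the work surface. World frame = base frame: x ahead of the robot, y to its left, z up, the work surface at z = 0. Lengths are in m, angles in degrees, forces in N, time in s.
With the tool pointing down it reaches from about 0.425 to 0.875 m from the base axis. Payload 4.7 kg.
Tool frame: the origin (TCP) lies midway between the tips of the shut fingers; the grasp point (between the pads) lies 19 mm behind it; y points along the fingers, x is the direction in which the jaws open and shut, and the axes are right-handed (so a half turn about y gives the same grasp; the last joint's range is limited). The gripper opens to 87 mm and grips with 3 to 60 N. Pads are 19 mm wide; open, the fingers measure 117 mm over their backs; the gripper's body (75 mm by 190 mm) begins 51 mm behind the grasp point.
Start: joints at [70.078, 18.392, -4.016, 83.108, 1.295, 78.541, -3.26], TCP at [0.23, -0.608, 0.223] pointing down, gripper open.
Joint ranges: [-163.93, 163.93], [-17.29, 119.83], [-79.2, 71.16], [3.27, 140.29], [-89.18, 269.18], [5.43, 117.66], [-154.24, 154.24]. Speed limits (degrees/s): [147.25, 147.25, 180, 180, 180, 180, 180].

## Interface

Orientations are given as [roll, pitch, yaw] about the fixed x, y, z axes, in that order (R = Rz(yaw) Ry(pitch) Rx(roll)).
In Python, from cell import env gives the robot as it stands.
- The arm moves only by the tool carry_out, never from a script. Its argument "targets" is a list of rows, each a list of 2 entries, a list of its own where there are three numbers: the shift along the tool's x, y, z in mm, then the turn, a rotation vector about the tool's x, y, z in degrees. A call has 1 to 12 rows; each row shifts and turns the commanded pose from where the row before left it, along the tool's axes as they then stand; what a row does not reach is not made up. A row lasts 1/10 s, in which the tool goes at most 50 mm and 8.59 degrees, less where a joint would pass 70% of its speed; a pose out of reach is approached as far as the arm can. A call with a gripper value outside its range is refused whole. "jaw" is the opening, from 0 (shut) to 1 (fully open), set as the call begins (left out, the last holds). The fingers move at their own pace and stop on an object; "squeeze" is the grip in N (left out, the last holds). Time passes only in rows, so rows that do not move let the fingers close. It gives the time, the measured TCP pose, the force and the opening at its end, in the units of the state.
- env.get_obs(): the state, without advancing time (a new reading comes with each control period).
- env.read_camera(name): name is "side" or "top"; returns the picture (480x640x3 uint8, red, green, blue); there is no depth.
- env.get_calibration(name): a dict with "fx", "fy", "cx", "cy" (pixels), "R" (3x3) and "t" (3): a world point X has camera coordinates R X + t. Camera axes: x right, y down, z forward; pixel columns grow to the right and rows downward; lengths in m; the calibration is good to about 2 mm. A picture is of the moment at which its call begins. get_calibration takes no time and is no camera call.
- env.sign_off(): hands the job in, once; it reports no verdict.
Trained networks look in the newest picture that a camera, given by its name, has taken for a name from the list of things; names that differ only in an ending like _2 or _b are one class to them, and where a whole thing is asked for, a point or a joint stands for the part that bears it (a point fixed in the world has none). Each returns a list of dicts, best first, with "p" (0 to 1); they miss things now and then, are a little off and sometimes report something else, mostly with a low value. They report only what shows in the picture. A call takes as long as a camera call.
- env.outline_of(camera, label): "mask" (480x640 bool, what is visible of it) and "xy" ([column, row] in pixels, amid what is visible of it).
The state is a dict: "time_s": time; "qpos": joint angles; "joint_velocities": joint speeds; "effort": joint torques, N m; "tool_pos": TCP position; "tool_rot": TCP orientation; "force": force on the tool from outside, world axes, zero at the start; "wrist_torque": the same for the moment, N m; "grip_width": finger opening in m.
Only numpy, scipy, OpenCV 4.12 (cv2) and the standard library are available. Lean on these libraries where they do the work, as an engineer would, in place of code of your own. Each camera call takes 0.05 s, during which the arm holds its last target.

## Task

Make the wood lathe safe before its blank is changed: pull the key plug, the one with the tall upright paddle grip, straight up out of the lathe's control box against its spring catch, and set it down in the wide shallow wooden dish without dropping it from a height. Leave the other two plugs seated in the box.

Things in the scene. Friction and masses are not known exactly. Their poses are not given: they have to be found in the camera images.
- control_box: The lathe's grey control box, fixed: 110 (its x) by 230 (y) by 70 mm high, buttons on its -x side. Origin: centre of its underside. Three square sockets in its top, 22 mm wide, 36 deep, at x = 0, y = -75, 0, +75 mm, each hold a plug, in any order. A sprung ball in each catches a notch in the shank: pulling up about 9 to 15 N over the first 8 mm frees a plug, then light drag until clear.
- key_plug: The plug to pull, white plastic, 60 g, 73 mm tall. Origin: centre of the lower end of its shank; axes parallel to the box's while seated. Upward: shank 20 mm square, 30 mm long (in the socket); flange 40 (x) by 46 (y) by 5 mm, resting on the box's top; upright paddle grip 14 mm thick (x), 40 wide (y), 38 tall, so 5 to 43 mm above the box's top. Pinch the paddle along its x.
- key_grip (a point): The centre of the key plug's paddle, 54 mm above the plug's origin along its z axis (19 mm below the paddle's top).
- knob_plug: Another white plug of the same shank and flange with a low round knob, 32 mm in diameter and 20 mm tall, on the flange. Stays seated. Origin at the lower end of its shank.
- cap_plug: Another white plug of the same shank and flange with a flat low cap, 30 by 34 mm and 8 mm tall, on the flange. Stays seated. Origin at the lower end of its shank.
- dish: Wide shallow turned wooden dish, loose on the bench, 450 g, 190 mm across its rim, 30 mm high, floor 7 mm thick and about 110 mm across, wall sloping outward. Origin at the centre of its underside, z up.

How it is judged:
By the outcome, as a careful person would: the job done as asked, in the order asked, and still so for the second after the job is handed in, with the robot touching nothing.
It also fails if it takes over 45 s, if anything falls off the work surface, if the arm or the gripper's body presses on something with over 40 N, if the wrist force passes 120 N, or if a joint passes its speed limit or range.

## Working session

There is one attempt and no reset: what is moved stays moved. The work goes in short steps, Python scripts to look and compute and a tool call to move; the robot and the scene stay as the last step left them, time stands still between calls to the robot, and variables do not carry over. Pictures are saved under pics/ and viewed, and the job is handed in when it is done.

Besides the shell and the picture viewer there is one more tool, called as name(argument=value, ...), one argument or row to a line, values as JSON. carry_out: Moves the arm, as the interface text tells. Its arguments: {"type":"object","properties":{"targets":{"type":"array","items":{"type":"array"}},"jaw":{"type":"number"},"squeeze":{"type":"number"}},"required":["targets"]}

```bash
mkdir -p pics; ls
python3 - <<'E'
from cell import env
import cv2
o=env.get_obs(); print({k:o[k] for k in ('time_s','tool_pos','tool_rot','force','grip_width')})
for n in('side','top'):
    cv2.imwrite(f'pics/{n}0.png',env.read_camera(n)[:,:,::-1]); c=env.get_calibration(n); print(n,c)
E
```

```text
pics
{'time_s': 0.0, 'tool_pos': array([ 0.22983482, -0.60740083,  0.22145812]), 'tool_rot': array([-90.00769957,   0.11149756, -69.26436474]), 'force': array([-0.06290123,  0.81770869,  0.1493057 ]), 'grip_width': 0.08698865383823866}
side {'fx': 511.67076867143055, 'fy': 511.67076867143055, 'cx': 315.79727222903625, 'cy': 244.96346663583415, 'R': array([[ 0.998437  , -0.0556267 ,  0.00540708],
       [-0.0386105 , -0.75647702, -0.65287958],
       [ 0.04040787,  0.65165036, -0.75744242]]), 't': array([-0.56678587,  0.08211139,  0.93604624])}
top {'fx': 619.022036316208, 'fy': 619.022036316208, 'cx': 320.17850209669336, 'cy': 235.5782864358536, 'R': array([[-0.00758779, -0.99994973, -0.00655448],
       [-0.98673988,  0.00854998, -0.16208425],
       [ 0.16213215,  0.00523771, -0.98675515]]), 't': array([0.00399786, 0.55381951, 1.13441807])}
```

View pics/side0.png

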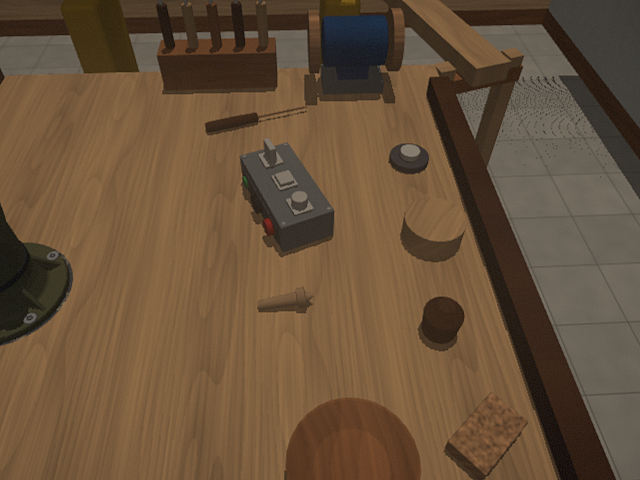

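View pics/top0.png

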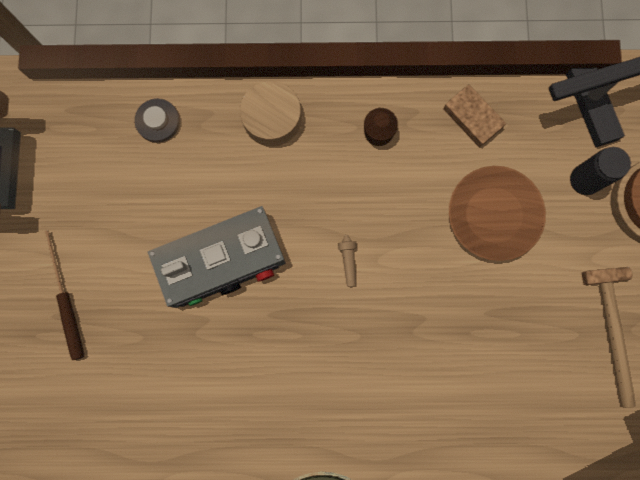

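```bash
cat > h.py <<'E'
import numpy as np,cv2
from cell import env
from scipy.optimize import minimize
cal={n:env.get_calibration(n) for n in('side','top')}
def proj(n,P):
    c=cal[n];Q=np.atleast_2d(P)@c['R'].T+c['t'];return np.c_[c['fx']*Q[:,0]/Q[:,2]+c['cx'],c['fy']*Q[:,1]/Q[:,2]+c['cy']]
def back(n,uv,z):
    c=cal[n];d=c['R'].T@np.array([(uv[0]-c['cx'])/c['fx'],(uv[1]-c['cy'])/c['fy'],1]);o=-c['R'].T@c['t'];return o+d*(z-o[2])/d[2]
E
python3 - <<'E'
from h import *
M={}
for n in('side','top'):
    env.read_camera(n)
    for l in('control_box','key_plug','key_grip','knob_plug','cap_plug','dish'):
        r=env.outline_of(n,l)
        for k in r[:2]: print(n,l,round(k['p'],2),np.round(k['xy'],1),k['mask'].sum())
        if r: M[n+'_'+l]=r[0]['mask']
np.savez('m.npz',**M)
E
```

```text
side control_box 0.63 [284.7 202.3] 5518
side key_plug 0.7 [270.  155.6] 456
side key_grip 0.79 [272.1 153. ] 443
side knob_plug 0.7 [297.7 204.6] 443
side cap_plug 0.66 [285.3 180. ] 319
side dish 0.61 [349. 445.] 9209
top control_box 0.9 [218.8 266.3] 6382
top key_plug 0.96 [174.9 271.5] 567
top key_grip 0.9 [177.5 269.4] 536
top knob_plug 0.59 [255.1 245.5] 538
top cap_plug 0.58 [214.2 253.7] 558
top cap_plug 0.45 [178.1 269.5] 564
top dish 0.76 [495.4 211.3] 7233
```

```bash
cat > fit.py <<'E'
from h import *
m=np.load('m.npz')
def boxpts(x0,x1,y0,y1,z0,z1): return np.array([[x,y,z] for x in(x0,x1) for y in(y0,y1) for z in(z0,z1)])
S=8
def rend(n,parts,p):
    x,y,a=p;c,s=np.cos(a),np.sin(a);R=np.array([[c,-s,0],[s,c,0],[0,0,1]])
    im=np.zeros((480,640),np.uint8)
    for P in parts:
        uv=proj(n,P@R.T+[x,y,0]); h=cv2.convexHull((uv*16).round().astype(np.int32)); cv2.fillConvexPoly(im,h,1,cv2.LINE_8,4)
    return im>0
body=boxpts(-.055,.055,-.115,.115,0,.07)
def plug(yk): return [boxpts(-.02,.02,yk-.023,yk+.023,.07,.075),boxpts(-.007,.007,yk-.02,yk+.02,.075,.113)]
def fit(ns,p0,wk=1):
    def cost(p):
        c=0
        for n in ns:
            A=m[n+'_control_box']|m[n+'_key_plug']|m[n+'_knob_plug']|m[n+'_cap_plug']
            B=rend(n,[body]+plug(YK),p)
            c+=(A^B).sum()/A.sum()
            K=m[n+'_key_plug'];c+=wk*(K^rend(n,plug(YK),p)).sum()/K.sum()
        return c
    best=None
    for d in(.01,.004,.002):
        r=minimize(cost,p0,method='Nelder-Mead',options=dict(initial_simplex=np.array([p0]+[np.add(p0,e) for e in np.diag([d,d,d*10])]),xatol=1e-5,fatol=1e-5)); p0=r.x
    return r
for YK in(.075,):
  for yaw in(20,):
    k=back('top',(216,256),.07)
    for ns in(('side',),('top',),('side','top')):
        r=fit(ns,[k[0],k[1],np.radians(yaw)]);x,y,a=r.x
        print(YK,yaw,ns,r.x[:2].round(4),np.degrees(a).round(2),round(r.fun,3),'key',(x-np.sin(a)*YK).round(4),(y+np.cos(a)*YK).round(4))
for n in('side','top'):
    im=env.read_camera(n)[:,:,::-1].copy()
    for parts,col in(([body],(0,0,255)),(plug(.075),(0,255,0))):
        b=rend(n,parts,r.x).astype(np.uint8);cs,_=cv2.findContours(b,0,1);cv2.drawContours(im,cs,-1,col,1)
    u,v=np.argwhere(rend(n,[body],r.x)).mean(0).astype(int)
    cr=im[u-75:u+75,v-100:v+100];cv2.imwrite(f'pics/{n}_fit.png',cv2.resize(cr,None,fx=4,fy=4))
# dish: rim circle at z=.03, r=.095
def dc(p,ns=('side','top')):
    c=0;t=np.linspace(0,6.283,90)
    for n in ns:
        P=np.r_[np.c_[p[0]+.095*np.cos(t),p[1]+.095*np.sin(t),0*t+.03],np.c_[p[0]+.06*np.cos(t),p[1]+.06*np.sin(t),0*t]]
        A=m[n+'_dish'];B=rend(n,[P],(0,0,0));c+=(A^B).sum()/A.sum()
    return c
k=back('top',(497,214),.03)[:2]
for ns in(('top',),('side','top')):
    r=minimize(dc,k,args=(ns,),method='Nelder-Mead',options=dict(initial_simplex=[k,k+[.01,0],k+[0,.01]]));print('dish',ns,r.x,r.fun)
E
python3 fit.py
```

```text
0.075 20 ('side',) [0.5134 0.1928] 20.97 0.129 key 0.4866 0.2628
0.075 20 ('top',) [0.5145 0.1953] 20.73 0.178 key 0.4879 0.2655
0.075 20 ('side', 'top') [0.5138 0.1933] 20.93 0.369 key 0.487 0.2634
dish ('top',) [ 0.60006025 -0.34328846] 0.04285911793170192
dish ('side', 'top') [ 0.59965984 -0.34612807] 0.06751113897333857
```

```bash
python3 -c "
import cv2,numpy as np
a=cv2.imread('pics/side_fit.png');b=cv2.imread('pics/top_fit.png')
cv2.imwrite('pics/fit2.png',cv2.resize(np.hstack([a,b])[:,:],(800,300)))"
```

```text
(no output)
```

View pics/side_fit.png

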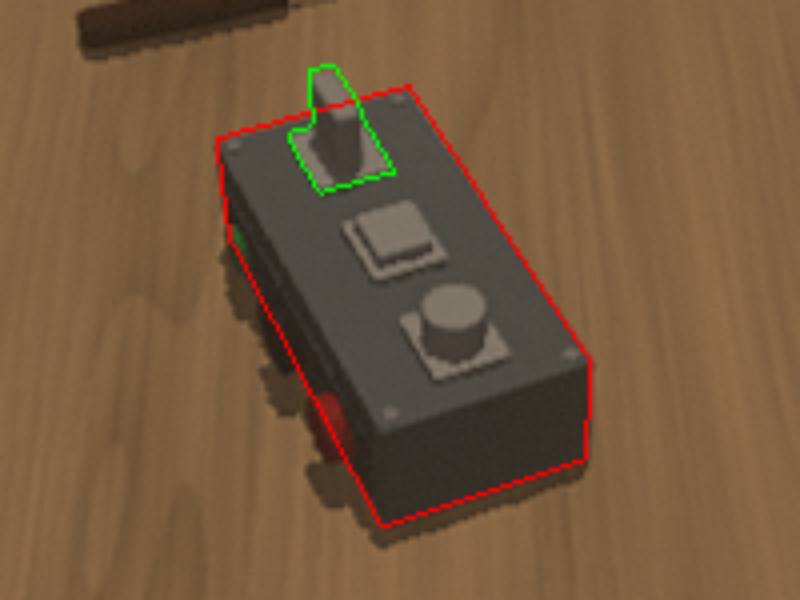

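View pics/top_fit.png

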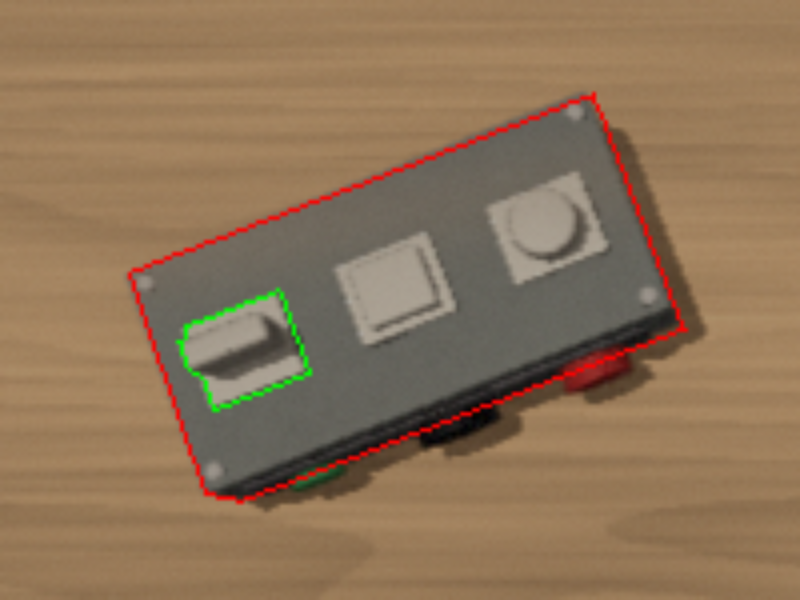

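carry_out(
  targets=[
    [[-5,0,44],[0,-4,0]],
    [[-5,0,44],[0,-4,0]],
    [[-5,0,44],[0,-4,0]],
    [[-5,0,44],[0,-4,0]],
    [[-5,0,44],[0,-4,0]],
    [[-5,0,44],[0,-4,0]],
    [[-5,0,44],[0,-4,0]],
    [[-5,0,44],[0,-4,0]],
    [[-5,0,44],[0,-4,0]],
    [[-5,0,43],[0,-4,0]],
    [[-5,0,43],[0,-4,0]],
    [[-5,0,43],[0,-4,0]],
  ],
  jaw=1,
  squeeze=50,
)

```text
time_s: 2.1
tool_pos: [0.5665, -0.2182, 0.2226]
tool_rot: [-90.0, -0.0, -21.1]
force: [0.6, 0.1, -0.4]
grip_width: 0.0872
```

```bash
cat > go.py <<'E'
import sys
from h import *
from scipy.spatial.transform import Rotation as Rn
# go.py x y z yaw : total shift and turn, in tool axes now
def delta(x,y,z,yaw):
    o=env.get_obs();R=Rn.from_euler('xyz',o['tool_rot'],degrees=True)
    T=Rn.from_euler('xyz',[-90,0,yaw],degrees=True)
    print('t',round(o['time_s'],2),'pos',o['tool_pos'].round(4),'rot',o['tool_rot'].round(2),'F',o['force'].round(1),'w',round(o['grip_width'],4),'q',np.round(o['qpos'],0))
    print('shift mm',(R.inv().apply(np.array([x,y,z])-o['tool_pos'])*1e3).round(1),'turn',np.degrees((R.inv()*T).as_rotvec()).round(2))
delta(*map(float,sys.argv[1:5]))
E
python3 go.py .487 .2634 .2 20.9
```

```text
t 2.1 pos [ 0.5665 -0.2182  0.2226] rot [-9.000e+01 -3.000e-02 -2.111e+01] F [ 0.6  0.1 -0.4] w 0.0872 q [ 40.  15. -26.  89.   7.  78.  -7.]
shift mm [-247.6   22.5  420.7] turn [ 1.000e-02 -4.201e+01  3.000e-02]
```

carry_out(
  targets=[
    [[-8,1,41],[0,-3.5,0]],
    [[-8,1,41],[0,-3.5,0]],
    [[-8,1,41],[0,-3.5,0]],
    [[-8,1,41],[0,-3.5,0]],
    [[-8,1,41],[0,-3.5,0]],
    [[-8,1,41],[0,-3.5,0]],
    [[-8,1,41],[0,-3.5,0]],
    [[-8,1,41],[0,-3.5,0]],
    [[-8,1,41],[0,-3.5,0]],
    [[-8,1,41],[0,-3.5,0]],
    [[-8,1,41],[0,-3.5,0]],
    [[-8,1,40],[0,-3.5,0]],
  ],
)

```text
time_s: 3.3
tool_pos: [0.4885, 0.265, 0.2107]
tool_rot: [-90.0, -0.0, 20.9]
force: [0.7, 0.1, -0.6]
grip_width: 0.0868
```

```bash
python3 go.py .487 .2634 .079 20.9
```

```text
t 3.3 pos [0.4885 0.265  0.2107] rot [-9.000e+01 -4.000e-02  2.088e+01] F [ 0.7  0.1 -0.6] w 0.0868 q [ 11.  12. -48.  96.   9.  76. -17.]
shift mm [ -2.1 131.7  -1. ] turn [ 0.   -0.02  0.04]
```

carry_out(
  targets=[
    [[-1,25,-1],[0,0,0]],
    [[-1,25,0],[0,0,0]],
    [[0,20,0],[0,0,0]],
    [[0,13,0],[0,0,0]],
    [[0,0,0],[0,0,0]],
  ],
)

```text
time_s: 3.8
tool_pos: [0.4867, 0.261, 0.1259]
tool_rot: [-90.0, 0.2, 20.7]
force: [0.7, -0.7, 0.5]
grip_width: 0.0871
```

```bash
python3 - <<'E'
from h import *
a=env.read_camera('side')[80:280,160:420,::-1];b=env.read_camera('top')[160:360,80:340,::-1]
cv2.imwrite('pics/pre.png',cv2.resize(np.hstack([a,b]),None,fx=1.5,fy=1.5))
E
python3 go.py .487 .2634 .079 20.9
```

```text
t 3.9 pos [0.488  0.262  0.1281] rot [-8.999e+01 -4.000e-02  2.073e+01] F [0.1 0.7 0.5] w 0.0871 q [ 10.  16. -47. 102.  13.  67. -20.]
shift mm [-0.5 49.1  1.7] turn [-0.01 -0.17  0.04]
```

View pics/pre.png

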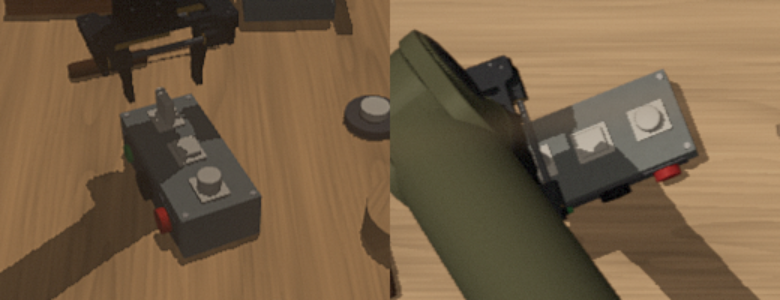

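Side view: the fingertips (around crop 125,90 and 200,80) straddle the paddle (162,105) and are centred over it. I'm descending now.

carry_out(
  targets=[
    [[0,15,1],[0,0,0]],
    [[0,15,0],[0,0,0]],
    [[0,10,0],[0,0,0]],
    [[0,7,0],[0,0,0]],
    [[0,0,0],[0,0,0]],
    [[0,0,0],[0,0,0]],
  ],
)

```text
time_s: 4.5
tool_pos: [0.4873, 0.2628, 0.0805]
tool_rot: [-90.0, 0.0, 20.7]
force: [-0.6, 0.0, -0.7]
grip_width: 0.0873
```

```bash
python3 go.py .487 .2634 .079 20.9;python3 - <<'E'
from h import *
a=env.read_camera('side')[100:260,180:380,::-1]
cv2.imwrite('pics/pre2.png',cv2.resize(a,None,fx=3.5,fy=3.5))
E
python3 go.py .487 .2634 .079 20.9
```

```text
t 4.5 pos [0.4873 0.2628 0.0805] rot [-8.999e+01  1.000e-02  2.074e+01] F [-0.6  0.  -0.7] w 0.0873 q [  8.  19. -46. 105.  15.  62. -22.]
shift mm [-0.1  1.5  0.6] turn [-0.01 -0.16 -0.01]
t 4.55 pos [0.4876 0.263  0.0808] rot [-8.999e+01 -3.000e-02  2.073e+01] F [ 0.7 -0.   0.7] w 0.0873 q [  8.  19. -46. 105.  15.  62. -22.]
shift mm [-0.4  1.8  0.6] turn [-0.01 -0.17  0.03]
```

View pics/pre2.png

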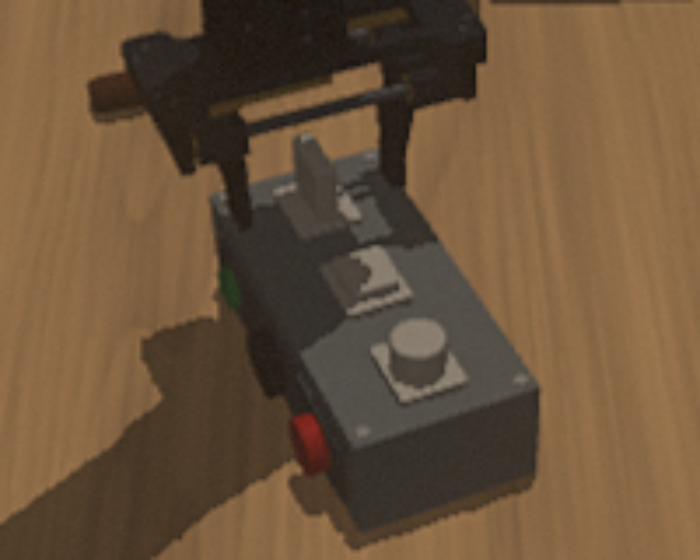

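Fingertips at crop (242,218) and (395,182), with the paddle midway at (315,195). I'm closing the jaws.

carry_out(
  targets=[
    [[0,0,0],[0,0,0]],
    [[0,0,0],[0,0,0]],
    [[0,0,0],[0,0,0]],
    [[0,0,0],[0,0,0]],
    [[0,0,0],[0,0,0]],
    [[0,0,0],[0,0,0]],
    [[0,0,0],[0,0,0]],
    [[0,0,0],[0,0,0]],
    [[0,0,0],[0,0,0]],
    [[0,0,0],[0,0,0]],
  ],
  jaw=0,
  squeeze=50,
)

```text
time_s: 5.55
tool_pos: [0.4872, 0.2627, 0.0805]
tool_rot: [-90.0, 0.0, 20.7]
force: [0.0, -0.5, 0.9]
grip_width: 0.015
```

Gripped at 15 mm (the paddle is 14 mm), with almost no side force. I'm pulling up slowly.

carry_out(
  targets=[
    [[0,-1,0],[0,0,0]],
    [[0,-1,0],[0,0,0]],
    [[0,-1,0],[0,0,0]],
    [[0,-1,0],[0,0,0]],
    [[0,-1,0],[0,0,0]],
    [[0,-1,0],[0,0,0]],
  ],
)

```text
time_s: 6.15
tool_pos: [0.4869, 0.2622, 0.0851]
tool_rot: [-90.0, 0.1, 20.7]
force: [3.1, 1.8, -14.7]
grip_width: 0.0135
```

carry_out(
  targets=[
    [[0,-2,0],[0,0,0]],
    [[0,-2,0],[0,0,0]],
    [[0,-2,0],[0,0,0]],
    [[0,-2,0],[0,0,0]],
    [[0,-3,0],[0,0,0]],
    [[0,-3,0],[0,0,0]],
  ],
)

```text
time_s: 6.75
tool_pos: [0.4872, 0.2628, 0.102]
tool_rot: [-90.0, 0.0, 20.7]
force: [-1.1, -1.0, -0.0]
grip_width: 0.0134
```

```bash
python3 - <<'E'
from h import *
a=env.read_camera('side')[100:260,180:380,::-1]
cv2.imwrite('pics/pull.png',cv2.resize(a,None,fx=3.5,fy=3.5))
E
python3 go.py .487 .2634 .2 20.9
```

```text
t 6.8 pos [0.4874 0.2632 0.1028] rot [-9.003e+01 -3.000e-02  2.072e+01] F [-5.5 -3.   6.8] w 0.0132 q [  9.  18. -46. 104.  14.  64. -21.]
shift mm [ -0.3 -97.2   0.3] turn [ 0.03 -0.18  0.03]
```

View pics/pull.png

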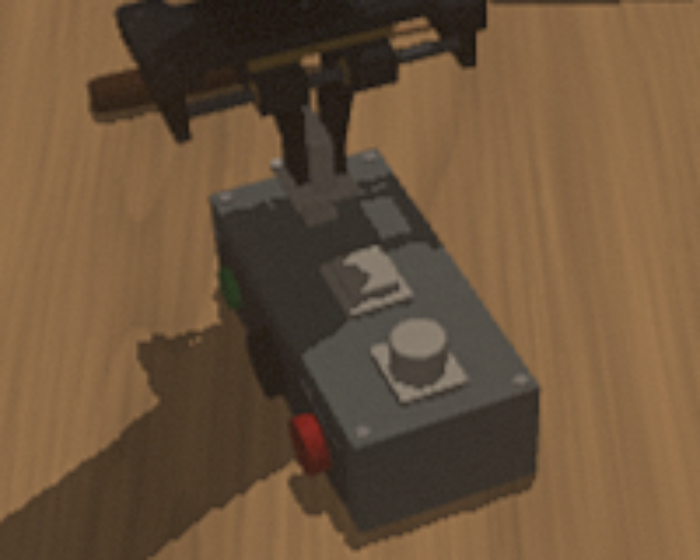

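The plug rises with the gripper, and its shank shows under the flange near crop (318,212). I'll keep lifting.

carry_out(
  targets=[
    [[0,-4,0],[0,0,0]],
    [[0,-5,0],[0,0,0]],
    [[0,-6,0],[0,0,0]],
    [[0,-8,0],[0,0,0]],
    [[0,-12,0],[0,0,0]],
    [[0,-16,0],[0,0,0]],
    [[0,-16,0],[0,0,0]],
    [[0,-16,0],[0,0,0]],
    [[0,-14,0],[0,0,0]],
    [[0,-8,0],[0,0,0]],
    [[0,-4,0],[0,0,0]],
    [[0,0,0],[0,0,0]],
  ],
)

```text
time_s: 8.0
tool_pos: [0.4874, 0.2627, 0.2098]
tool_rot: [-90.0, -0.0, 20.7]
force: [0.3, -0.4, -0.3]
grip_width: 0.0136
```

```bash
python3 - <<'E'
from h import *
a=env.read_camera('side')[40:240,180:380,::-1]
cv2.imwrite('pics/pull2.png',cv2.resize(a,None,fx=3,fy=3))
E
python3 go.py .5997 -.345 .2 -21.1
```

```text
t 8.05 pos [0.4872 0.2625 0.2092] rot [-9.001e+01  3.000e-02  2.073e+01] F [ 0.9 -0.3 -0.4] w 0.014 q [ 12.  12. -48.  97.   9.  76. -17.]
shift mm [-109.7    9.4 -608. ] turn [ 2.000e-02  4.183e+01 -2.000e-02]
```

View pics/pull2.png

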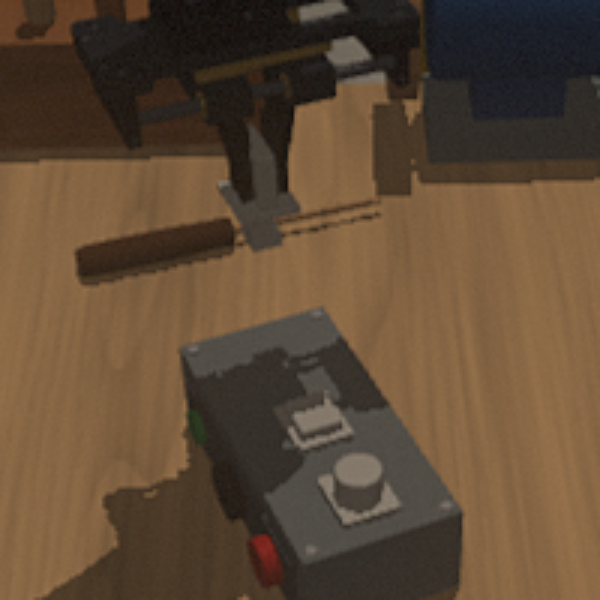

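carry_out(
  targets=[
    [[3,0,-20],[0,1.3,0]],
    [[6,0,-39],[0,2.6,0]],
    [[6,0,-39],[0,2.6,0]],
    [[6,0,-39],[0,2.6,0]],
    [[6,0,-39],[0,2.6,0]],
    [[6,0,-39],[0,2.6,0]],
    [[6,0,-39],[0,2.6,0]],
    [[6,0,-39],[0,2.6,0]],
    [[6,0,-39],[0,2.6,0]],
    [[6,0,-39],[0,2.6,0]],
    [[6,0,-39],[0,2.6,0]],
    [[6,0,-39],[0,2.6,0]],
  ],
)

```text
time_s: 9.25
tool_pos: [0.6089, -0.1731, 0.2084]
tool_rot: [-90.0, 0.1, -9.4]
force: [0.5, -0.5, -0.2]
grip_width: 0.0134
```

```bash
python3 go.py .5997 -.345 .2 -21.1
```

```text
t 9.25 pos [ 0.6089 -0.1731  0.2084] rot [-9.004e+01  9.000e-02 -9.400e+00] F [ 0.5 -0.5 -0.2] w 0.0134 q [ 36.  19. -29.  86.   9.  77.  -3.]
shift mm [  19.     8.5 -171.1] turn [ 0.04 11.7  -0.09]
```

carry_out(
  targets=[
    [[6,0,-34],[0,2.3,0]],
    [[7,0,-34],[0,2.3,0]],
    [[7,0,-34],[0,2.3,0]],
    [[6,0,-32],[0,2.3,0]],
    [[4,0,-22],[0,1.5,0]],
    [[2,0,-13],[0,1,0]],
    [[0,0,0],[0,0,0]],
    [[0,0,0],[0,0,0]],
  ],
)

```text
time_s: 10.05
tool_pos: [0.6007, -0.3392, 0.2095]
tool_rot: [-89.9, 0.0, -20.8]
force: [-0.9, 1.1, -0.8]
grip_width: 0.0137
```

```bash
python3 - <<'E'
from h import *
a=env.read_camera('side')[:,:,::-1];b=env.read_camera('top')[:,:,::-1]
cv2.imwrite('pics/dish.png',np.hstack([a[200:,180:520],b[60:340,320:640]]))
E
python3 go.py .5997 -.345 .2 -21.1
```

```text
t 10.15 pos [ 0.6011 -0.3383  0.2098] rot [-8.993e+01 -1.000e-02 -2.067e+01] F [0.5 0.3 0.1] w 0.0143 q [ 44.  25. -23.  77.  10.  80.   0.]
shift mm [ 1.   9.8 -6.8] turn [-0.07  0.43  0.01]
```

View pics/dish.png

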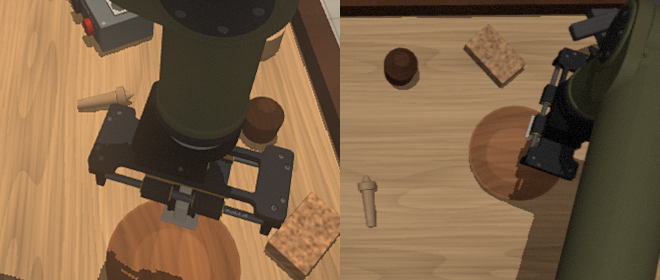

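carry_out(
  targets=[
    [[0,10,-3],[0,0,0]],
    [[0,18,-3],[0,0,0]],
    [[0,20,0],[0,0,0]],
    [[0,20,0],[0,0,0]],
    [[0,20,0],[0,0,0]],
    [[0,20,0],[0,0,0]],
    [[0,18,0],[0,0,0]],
    [[0,12,0],[0,0,0]],
    [[0,8,0],[0,0,0]],
    [[0,4,0],[0,0,0]],
    [[0,0,0],[0,0,0]],
    [[0,0,0],[0,0,0]],
  ],
)

```text
time_s: 11.35
tool_pos: [0.5986, -0.3468, 0.0604]
tool_rot: [-90.0, -0.1, -20.9]
force: [0.2, 0.2, -0.4]
grip_width: 0.0137
```

```bash
python3 go.py .5997 -.345 .048 -21.1
python3 - <<'E'
from h import *
a=env.read_camera('side')[:,:,::-1]
cv2.imwrite('pics/low.png',cv2.resize(a[340:,250:450],None,fx=4,fy=4))
E
```

```text
t 11.35 pos [ 0.5986 -0.3468  0.0604] rot [-9.002e+01 -8.000e-02 -2.087e+01] F [ 0.2  0.2 -0.4] w 0.0137 q [ 44.  31. -22.  86.  12.  65.  -1.]
shift mm [ 0.4 12.4  2.1] turn [0.02 0.23 0.08]
```

View pics/low.png

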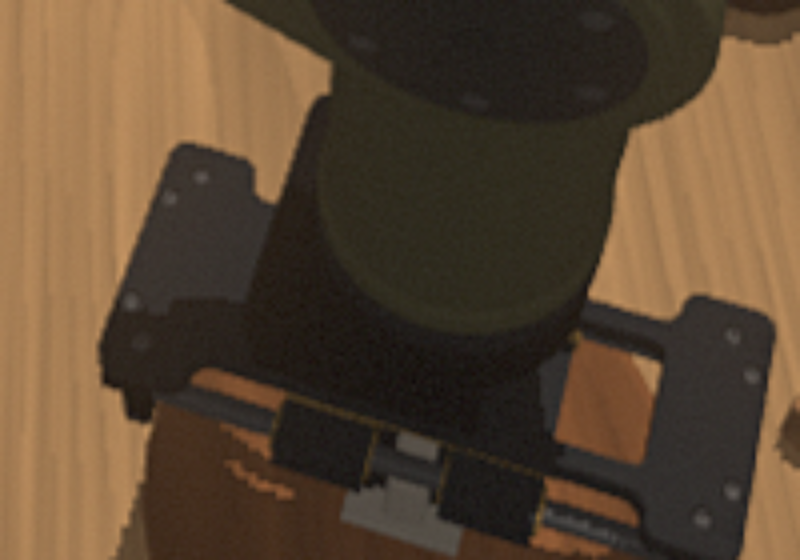

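carry_out(
  targets=[
    [[0,3,0],[0,0,0]],
    [[0,2,0],[0,0,0]],
    [[0,2,0],[0,0,0]],
    [[0,2,0],[0,0,0]],
    [[0,0,0],[0,0,0]],
    [[0,0,0],[0,0,0]],
  ],
)

```text
time_s: 12.0
tool_pos: [0.598, -0.3465, 0.0504]
tool_rot: [-90.0, 0.0, -20.9]
force: [0.3, 0.3, 0.8]
grip_width: 0.0137
```

carry_out(
  targets=[
    [[0,1,0],[0,0,0]],
    [[0,1,0],[0,0,0]],
    [[0,0,0],[0,0,0]],
    [[0,0,0],[0,0,0]],
  ],
)

```text
time_s: 12.4
tool_pos: [0.598, -0.3465, 0.0485]
tool_rot: [-90.0, 0.0, -20.9]
force: [-0.3, -0.1, -1.0]
grip_width: 0.0135
```

carry_out(
  targets=[
    [[0,1,0],[0,0,0]],
    [[0,0,0],[0,0,0]],
    [[0,0,0],[0,0,0]],
  ],
)

```text
time_s: 12.7
tool_pos: [0.598, -0.3466, 0.0475]
tool_rot: [-90.0, -0.0, -20.9]
force: [0.1, -0.7, -0.3]
grip_width: 0.0137
```

carry_out(
  targets=[
    [[0,1,0],[0,0,0]],
    [[0,0,0],[0,0,0]],
    [[0,0,0],[0,0,0]],
  ],
)

```text
time_s: 13.0
tool_pos: [0.5981, -0.3466, 0.0475]
tool_rot: [-90.0, -0.0, -20.9]
force: [-2.2, 0.7, 5.2]
grip_width: 0.0137
```

Contact at 5 N, right where expected. I'll ease off half a millimetre and release.

carry_out(
  targets=[
    [[0,-0.5,0],[0,0,0]],
    [[0,0,0],[0,0,0]],
  ],
)

```text
time_s: 13.2
tool_pos: [0.5981, -0.3466, 0.0475]
tool_rot: [-90.0, -0.0, -20.9]
force: [-1.6, 0.6, 4.1]
grip_width: 0.0134
```

carry_out(
  targets=[
    [[0,0,0],[0,0,0]],
    [[0,0,0],[0,0,0]],
    [[0,0,0],[0,0,0]],
    [[0,0,0],[0,0,0]],
    [[0,0,0],[0,0,0]],
    [[0,0,0],[0,0,0]],
  ],
  jaw=0.6,
  squeeze=5,
)

```text
time_s: 13.8
tool_pos: [0.598, -0.3466, 0.0469]
tool_rot: [-90.0, 0.0, -20.9]
force: [-0.6, -0.6, 0.3]
grip_width: 0.0497
```

Run:
```python
from h import *
a=env.read_camera('side')[:,:,::-1];b=env.read_camera('top')[:,:,::-1]
cv2.imwrite('pics/rel.png',np.hstack([cv2.resize(a[340:,270:450],(514,400)),cv2.resize(b[150:290,440:540],(286,400))]))
```

```text
(no output)
```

View pics/rel.png

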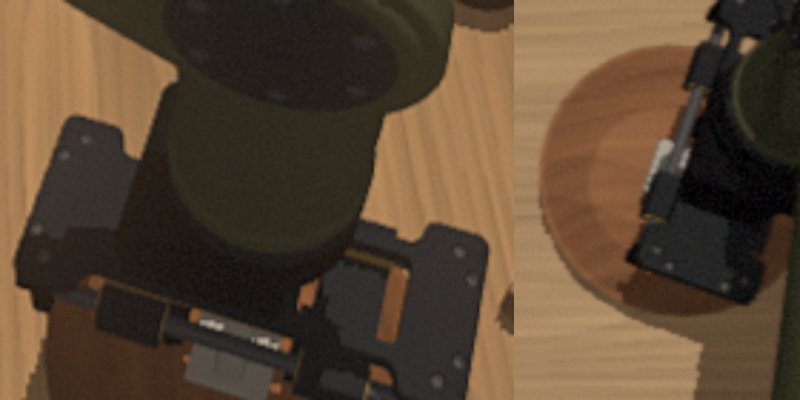

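The plug stands in the dish between the open fingers. I'm rising straight up and clear.

carry_out(
  targets=[
    [[0,-4,0],[0,0,0]],
    [[0,-8,0],[0,0,0]],
    [[0,-12,0],[0,0,0]],
    [[0,-16,0],[0,0,0]],
    [[0,-20,0],[0,0,0]],
    [[0,-20,0],[0,0,0]],
    [[0,-25,0],[0,0,0]],
    [[0,-25,0],[0,0,0]],
    [[0,-20,0],[0,0,0]],
    [[0,-10,0],[0,0,0]],
  ],
)

```text
time_s: 14.9
tool_pos: [0.5993, -0.347, 0.2114]
tool_rot: [-90.1, -0.3, -20.9]
force: [0.1, -0.2, 0.7]
grip_width: 0.0522
```

carry_out(
  targets=[
    [[-5,0,-20],[0,2,0]],
    [[0,0,-35],[0,3,0]],
    [[0,0,-35],[0,3,0]],
    [[0,0,-35],[0,3,0]],
    [[0,0,-35],[0,3,0]],
    [[0,0,-20],[0,2,0]],
    [[0,0,0],[0,0,0]],
    [[0,0,0],[0,0,0]],
  ],
)

```text
time_s: 15.7
tool_pos: [0.5103, -0.5035, 0.2064]
tool_rot: [-89.9, 0.1, -36.9]
force: [-0.1, 0.8, 0.3]
grip_width: 0.0517
```

Run:
```python
from h import *
a=env.read_camera('side')[:,:,::-1];b=env.read_camera('top')[:,:,::-1]
cv2.imwrite('pics/end_side.png',a)
cv2.imwrite('pics/end_top.png',b)
print(env.get_obs()['time_s'],env.get_obs()['force'])
for l in('key_plug','cap_plug','knob_plug','dish'):
  for n in('side','top'):
    print(l,n,[(round(k['p'],2),np.round(k['xy'])) for k in env.outline_of(n,l)[:2]])
```

```text
15.8 [0.56497689 1.3678559  0.28067544]
key_plug side [(0.7, array([365., 468.]))]
key_plug top [(0.85, array([501., 214.]))]
cap_plug side [(0.56, array([285., 183.]))]
cap_plug top [(0.65, array([214., 255.])), (0.3, array([500., 215.]))]
knob_plug side [(0.9, array([298., 201.]))]
knob_plug top [(0.6, array([253., 242.])), (0.36, array([502., 213.]))]
dish side [(0.59, array([396., 458.]))]
dish top [(0.96, array([490., 216.]))]
```

View pics/end_side.png

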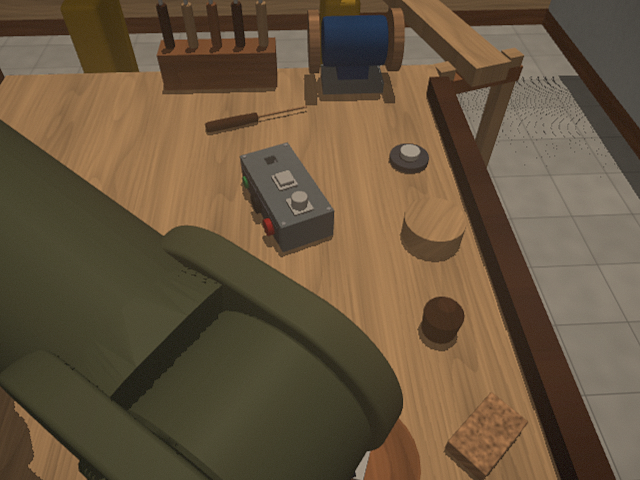

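View pics/end_top.png

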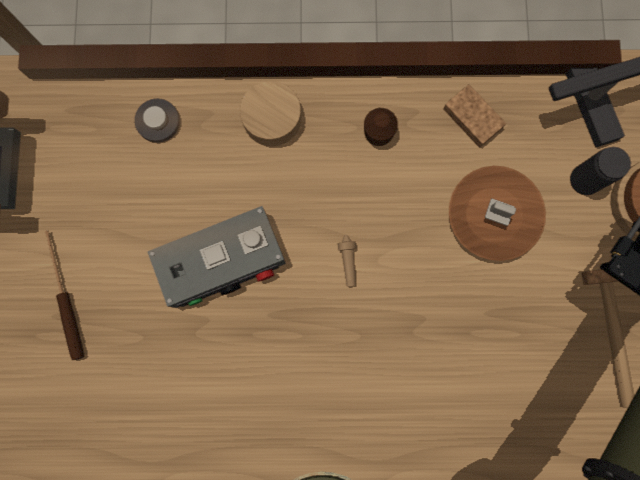

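Top view: the key plug stands upright at (500,214), in the middle of the dish, and its socket at (177,270) is empty. The cap (214,255) and knob (253,240) are still seated. I'm handing the job in.

```bash
python3 -c "
from cell import env
print(env.sign_off())"
```

```text
the job is handed in; nothing more can be done
None
```

The key plug is out of the control box and standing upright near the centre of the dish. I handed the job in at about 16 s of the 45 s allowed.

- **Pull:** I gripped the paddle at 50 N and pulled straight up. The catch let go with the wrist force reading about 15 N.
- **Set-down:** I lowered the plug until it touched the dish floor at about 5 N, then opened the jaws and rose straight up.
- **Final checks:** The last top picture shows the key socket empty and the cap and knob plugs still seated. Nothing is touching the gripper. The arm hides most of the dish from the side camera, so the plug standing upright is confirmed from the top view only.
- **Disagreements:** The networks also gave low-scoring cap and knob matches (0.30 and 0.36) at the key plug's new spot. I took these as misreadings, since both plugs show clearly in the box.

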